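# Sort the rotary sprinkler heads by the feel of their bearings

## Task

Of the three rotary sprinkler heads standing in the wooden block, one or two have a bad bearing that drags heavily or binds: find out by turning their rotors by hand, easing off as soon as one resists, never forcing it. Lift every bad head out of its socket and put it in the reject bin; leave those that turn freely standing fully home in the block. Leave the spare head and everything else on the bench where it is.

Things in the scene. Friction and masses are not known exactly. Their poses are not given: they have to be found in the camera images.
- block: Fixed dark hardwood block, 75 mm (x) by 320 mm (y) by 45 mm high, screwed to the bench; origin at the centre of its underside, z up, y along its length. Three square sockets in its top, 110 mm apart along y, each hold one rotary sprinkler head, upright. The three look alike; one or two of them have bad bearings and it is not known which.
- socket_1 (a point): Centre of the socket at the block's -y end, level with the block's top (45 mm above the bench); the first head's axis stands here. Sockets are 17.6 mm square, sides parallel to the block's, 37 mm deep. The head's 16 mm square foot reaches 32 mm down into it and keeps the head from turning, apart from about 0.1 rad of slack either way. A head (about 0.17 kg) lifts straight up, by its rotor.
- socket_2 (a point): The same of the middle socket, second head. Each head, heights above the block's top: brass flange 34 mm across, 0 to 5 mm; black body 27 mm across to 23 mm; then the grey rotor: hub 22 mm across, 26 to 31 mm; fin to grip, 12 mm wide, 40 mm long, 31 to 49 mm; two arms in line with it, 9 mm wide, 32 to 41 mm high, 76 mm tip to tip. Fins start along the block's x within 0.12 rad.
- socket_3 (a point): The same of the socket at the +y end, third head. A good bearing resists with about 0.02 N m. A bad one either drags with about 0.16 N m all the while it turns (5 N pushed at an arm), or turns freely for up to 0.6 rad (plus the slack) either way and then binds, the more the further it is forced. Turn each 70 degrees (1.2 rad) in one direction to be sure. Felt only while turning: at rest it mostly fades.
- bin: Fixed reject bin of galvanised sheet, open on top, 210 by 210 mm outside, 4 mm walls and floor, 60 mm high (rim 63 mm); a barred gate 52 mm high is latched across its front (-x). Origin at the centre of its underside, z up. Room for two heads side by side; they may stand or lie in it.
- bin_floor (a point): centre of the bin's inner floor, 4 mm above the bench
- stub: Galvanised pipe coupling on a round floor flange, fixed, standing apart from the block, 45 mm high; holds the spare sprinkler head, which is not part of the job and stands at the same height. Origin at the centre of its underside.
- fitting: bystander: tan nylon quick-connect fitting, standing, 33 mm across, 64 mm high; origin at the centre of its underside
- knob: bystander: blue anodised pressure knob, 42 mm across, 29 mm high; origin at the centre of its underside
- cap: bystander: galvanised pipe cap, 50 mm across, 34 mm high; origin at the centre of its underside
- valve: bystander: black plastic diaphragm valve, 124 mm long along its y, 86 mm high; origin at the centre of its underside
- spanner: bystander: steel spanner, 170 mm long along its x, lying; origin under its middle
- grease: bystander: white grease jar with a steel lid, 68 mm across, 75 mm high; origin at the centre of its underside
- hose_ring: bystander: brass hose collar, 40 mm across, 12 mm high; origin at the centre of its underside
Things that resemble listed ones, but are neither listed nor needed, are in the scene too. Leave any orange, purple or turquoise look-alike of the stub alone.

How it is judged:
At the end, for the whole second after the job is handed in: Every head from the block whose bearing drags or binds lies, leans or stands inside the reject bin (its fin's and its foot's centres within the bin's walls, the fin's centre below 90 mm); every free-turning head stands within 4 mm of where it stood, fully home, and the spare within 10 mm (distance of each of head_a_c0, head_b_c0 from where it was at the start of the episode below 0.004 m and ((x of head_c_rotor_c0 in the frame of bin between -0.103 and 0.103 m and y of head_c_rotor_c0 in the frame of bin between -0.103 and 0.103 m and x of head_c_c0 in the frame of bin between -0.103 and 0.103 m and y of head_c_c0 in the frame of bin between -0.103 and 0.103 m and z of head_c_rotor_c0 in the frame of bin below 0.09 m) or (horizontal distance between head_c_c0 and stub below 0.015 m and distance of head_c_c0 from where it was at the start of the episode below 0.01 m)) and ((x of head_d_rotor_c0 in the frame of bin between -0.103 and 0.103 m and y of head_d_rotor_c0 in the frame of bin between -0.103 and 0.103 m and x of head_d_c0 in the frame of bin between -0.103 and 0.103 m and y of head_d_c0 in the frame of bin between -0.103 and 0.103 m and z of head_d_rotor_c0 in the frame of bin below 0.09 m) or (horizontal distance between head_d_c0 and stub below 0.015 m and distance of head_d_c0 from where it was at the start of the episode below 0.01 m))); the robot touches nothing.
It fails at once if a head was forced: it bore on the block with more than 150 N (a push of over 25 N on a rotor arm that will not turn) (contact force between any of head_a, head_b, head_c, head_d and block above 150 N).
It fails at once if a bystander was moved more than 20 mm (distance of any of fitting, knob, cap, valve, spanner, grease, hose_ring from where it was at the start of the episode above 0.02 m).
It also fails if it takes over 72 s, if anything falls off the work surface, if the arm or the gripper's body presses on something with over 40 N, if the wrist force passes 120 N, or if a joint passes its speed limit or range.

## Robot

A 6-joint arm with a two-finger parallel gripper is mounted at the origin on the work surface. World frame = base frame: x ahead of the robot, y to its left, z up, the work surface at z = 0. Lengths are in m, angles in rad, forces in N, time in s.
With the tool pointing down it reaches from about 0.25 to 0.725 m from the base axis. Payload 4 kg.
Tool frame: the origin (TCP) lies on the centre line of the jaws, within the pads' length; the fingertips stand 17 mm ahead of it and the grasp point (between the pads) lies 2 mm behind it; z points along the fingers, y is the direction in which the jaws open and shut (so a half turn about z gives the same grasp; the last joint's range is limited). The gripper opens to 85 mm and grips with 20 to 120 N. Pads are 22 mm wide; open, the fingers measure 114 mm over their backs; the gripper's body (76 mm by 85 mm) begins 54 mm behind the grasp point. The pads swing forward as they close: fully open they stand 13 mm farther back than shut.
Start: joints at [1.198, 0.241, 0.005, 1.335, 0, 1.571], TCP at [0.182, 0.466, 0.248] pointing down, gripper open.
Joint ranges: [-2.72, 2.72], [-1.05, 1.87], [-1.09, 1.28], [-1.99, 2.15], [-1.42, 1.44], [-3.14, 3.14]. Speed limits (rad/s): [2.79, 2.79, 3.14, 3.14, 3.14, 3.14].

## Interface

Orientations are given as [roll, pitch, yaw] about the fixed x, y, z axes, in that order (R = Rz(yaw) Ry(pitch) Rx(roll)).
In Python, from workcell import bot gives the robot as it stands. The module is installed in compiled form; this text tells all that it offers.
- The arm moves only by the tool jog_arm, never from a script. Its argument "plan" is a list of rows, each a list of 3 entries, a list of its own where there are three numbers: the shift along the world's x, y, z in mm, then the turn, a rotation vector about the world's x, y, z in degrees, then the gripper's target within -1 to 1 (shut at 1, half-way at 0, fully open at -1). A call has exactly 5 rows; each row shifts and turns the commanded pose from where the row before left it; what a row does not reach is not made up. A row lasts 1/8 s, in which the tool goes at most 62.5 mm and 10.7 degrees, less where a joint would pass 70% of its speed; a pose out of reach is approached as far as the arm can. A call with a gripper value outside its range is refused whole. The fingers move at their own pace and stop on an object; the grip force is fixed at half the most. Time passes only in rows, so rows that do not move let the fingers close, or fill a call up. It gives the time, the measured TCP pose, the force and the opening at its end, in the units of the state.
- bot.sense(): the state, without advancing time (a new reading comes with each control period).
- bot.get_image(name): name is "scene" or "top" or "wrist"; returns the picture (400x640x3 uint8, red, green, blue); there is no depth.
- bot.camera_info(name): a dict with "camera_matrix" (3x3 intrinsics, pixels), "R" (3x3) and "t" (3): a world point X has camera coordinates R X + t. Camera axes: x right, y down, z forward; pixel columns grow to the right and rows downward; lengths in m; the calibration is good to about 2 mm. The wrist camera is an equidistant fisheye: a pixel r from the principal point sees the ray r / f radians off the axis. A picture is of the moment at which its call begins: read the wrist's pose just before it. camera_info takes no time and is no camera call; for the wrist camera it gives the pose at the moment of the call.
- bot.hand_in(): hands the job in, once; it reports no verdict.
Trained networks look in the newest picture that a camera, given by its name, has taken for a name from the list of things; names that differ only in an ending like _2 or _b are one class to them, and where a whole thing is asked for, a point or a joint stands for the part that bears it (a point fixed in the world has none). Each returns a list of dicts, best first, with "conf" (0 to 1); they miss things now and then, are a little off and sometimes report something else, mostly with a low value. They report only what shows in the picture. A call takes as long as a camera call. They do not tell look-alikes from the thing itself.
- bot.look_for(camera, target): "rect" ([left, top, right, bottom] as shares, 0 to 1, of the picture: columns of its width, rows of its height, round what is visible of it).
- bot.pinpoint(camera, target): "xy" ([column, row] as shares, 0 to 1, of the picture: columns of its width, rows of its height: a listed point, or the origin of a listed thing).
The state is a dict: "time_s": time; "qpos": joint angles; "joint_vel": joint speeds; "effort": joint torques, N m; "tool_pos": TCP position; "tcp_rot": TCP orientation; "wrist_force": force on the tool from outside, world axes, zero at the start; "ft_torque": the same for the moment, N m; "gripper_width": finger opening in m.
Only numpy, scipy, OpenCV 4.12 (cv2) and the standard library are available. Lean on these libraries where they do the work, as an engineer would, in place of code of your own. Each camera call takes 0.05 s, during which the arm holds its last target.

## Working session

There is one attempt and no reset: what is moved stays moved. The work goes in short steps, Python scripts to look and compute and a tool call to move; the robot and the scene stay as the last step left them, time stands still between calls to the robot, and variables do not carry over. Pictures are saved under pics/ and viewed, and the job is handed in when it is done.

Besides the shell and the picture viewer there is one more tool, called after "Call:" by a JSON object that holds its "method" and its "body", one argument or row to a line. jog_arm: Moves the arm, as the interface text tells. Its arguments: {"type":"object","properties":{"plan":{"type":"array","items":{"type":"array"}}},"required":["plan"]}

```bash
mkdir -p pics; cat > h.py <<'E'
import numpy as np, cv2
from workcell import bot
def save(n,f):
    im=bot.get_image(n); cv2.imwrite('pics/'+f,im[:,:,::-1]); return im
def toplane(name,uv,z):
    c=bot.camera_info(name);K=np.array(c["camera_matrix"]);R=np.array(c["R"]);t=np.array(c["t"])
    d=np.linalg.inv(K)@np.array([uv[0],uv[1],1.0]); 
    o=-R.T@t; d=R.T@d; s=(z-o[2])/d[2]; return o+s*d
def proj(name,X):
    c=bot.camera_info(name);K=np.array(c["camera_matrix"]);R=np.array(c["R"]);t=np.array(c["t"])
    p=K@(R@np.array(X)+t); return p[:2]/p[2]
E
python3 - <<'E'
from h import *
print(bot.sense())
save("top","top0.png");save("scene","scene0.png")
zs=dict(socket_1=.045,socket_2=.045,socket_3=.045,block=0,bin=0,bin_floor=.004,stub=0,fitting=0,valve=0,grease=0)
for cam in("top","scene"):
  for n,z in zs.items():
    r=bot.pinpoint(cam,n)
    for q in r[:3]:
        uv=np.array(q["xy"])*[640,400]; print(cam,n,round(q["conf"],2),uv.round(),toplane(cam,uv,z).round(3))
E
```

```text
{'time_s': 0.0, 'qpos': array([1.19800483e+00, 2.41420563e-01, 3.70612870e-03, 1.33521206e+00,
       2.38169763e-06, 1.57080897e+00]), 'joint_vel': array([-3.97970330e-04, -1.65871797e-03,  1.47223911e-03,  1.05594692e-05,
       -1.39859155e-03,  1.28110740e-03]), 'effort': array([ 1.20916768e-03, -3.72313356e+01,  2.52410156e+01,  1.68952032e-02,
        1.80220686e-04, -9.54965174e-07]), 'tool_pos': array([0.18188548, 0.46508923, 0.24740224]), 'tcp_rot': array([-3.13946249e+00, -2.35475722e-06,  2.76878851e+00]), 'wrist_force': array([ 0.48938832,  0.5750332 , -0.5467199 ]), 'ft_torque': array([ 0.02048249,  0.0141637 , -0.02334806]), 'gripper_width': 0.08528936368937137}
top socket_1 0.72 [390. 172.] [ 0.604 -0.293  0.045]
top socket_1 0.65 [347. 183.] [ 0.577 -0.183  0.045]
top socket_1 0.59 [300. 185.] [ 0.573 -0.064  0.045]
top socket_2 0.72 [390. 172.] [ 0.604 -0.293  0.045]
top socket_2 0.65 [347. 183.] [ 0.577 -0.183  0.045]
top socket_2 0.59 [300. 185.] [ 0.573 -0.064  0.045]
top socket_3 0.72 [390. 172.] [ 0.604 -0.293  0.045]
top socket_3 0.65 [347. 183.] [ 0.577 -0.183
[... 812 characters left out ...]
[ 0.593 -0.182  0.045]
scene socket_3 0.92 [330. 196.] [ 0.571 -0.079  0.045]
scene socket_3 0.84 [283. 236.] [ 0.598 -0.295  0.045]
scene socket_3 0.71 [310. 216.] [ 0.593 -0.182  0.045]
scene block 0.97 [310. 222.] [ 0.592 -0.18   0.   ]
scene bin 0.93 [412. 140.] [0.545 0.341 0.   ]
scene bin_floor 0.62 [406. 142.] [0.539 0.313 0.004]
scene bin_floor 0.48 [351. 153.] [0.451 0.113 0.004]
scene stub 0.7 [195. 251.] [ 0.446 -0.552  0.   ]
scene stub 0.67 [220. 223.] [ 0.407 -0.429  0.   ]
scene stub 0.62 [253. 273.] [ 0.629 -0.439  0.   ]
scene fitting 0.44 [281. 185.] [ 0.408 -0.173  0.   ]
scene valve 0.64 [364. 230.] [ 0.73  -0.054  0.   ]
scene grease 0.97 [413. 174.] [0.661 0.237 0.   ]
```

View pics/top0.png

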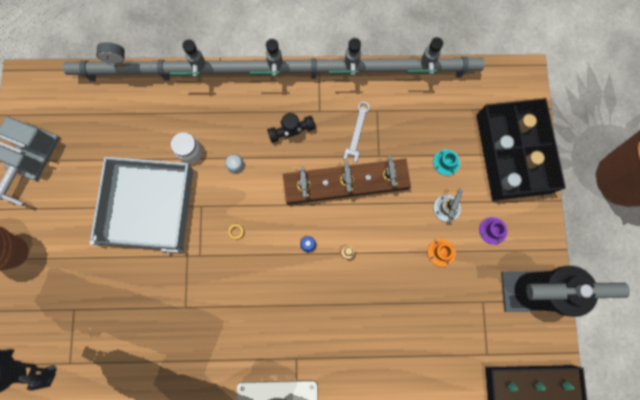

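View pics/scene0.png

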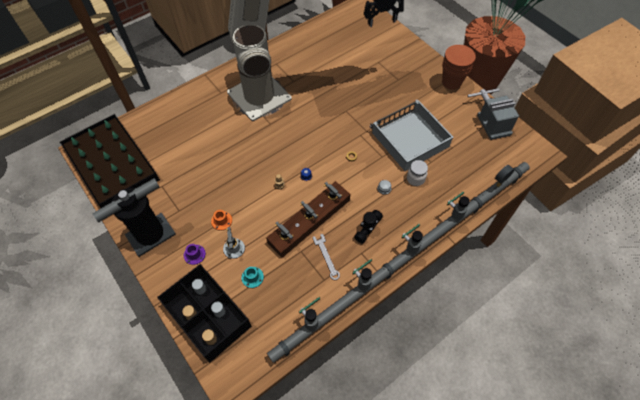

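```bash
python3 - <<'E'
import cv2
a=cv2.imread('pics/top0.png')[130:230,260:430]
cv2.imwrite('pics/top0c.png',cv2.resize(a,None,fx=4.6,fy=4.6,interpolation=cv2.INTER_CUBIC))
a=cv2.imread('pics/scene0.png')[130:270,230:370]
cv2.imwrite('pics/scene0c.png',cv2.resize(a,None,fx=4.2,fy=4.2,interpolation=cv2.INTER_CUBIC))
E
```

```text
(no output)
```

View pics/top0c.png

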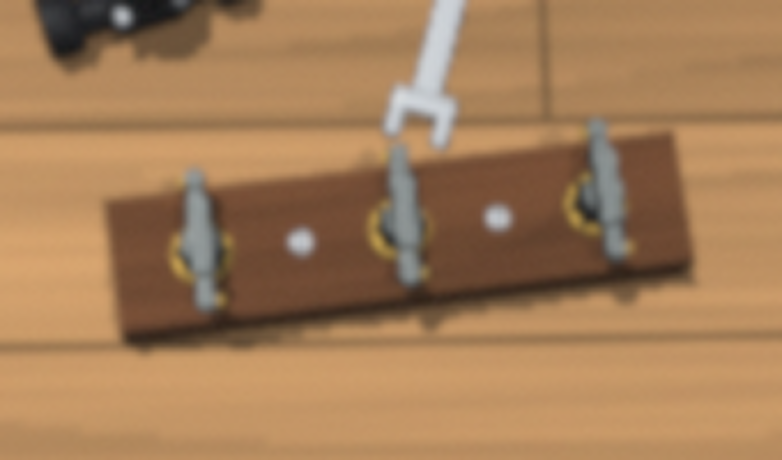

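View pics/scene0c.png

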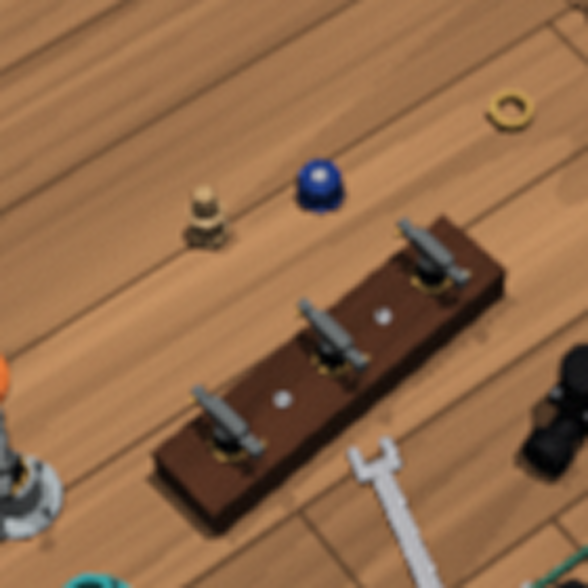

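The pictures show the dark block with three grey rotors. In the top view they sit at about (302,184), (348,180) and (392,172). The bin is at (145,205), the spare in the grey stub at (448,207), with turquoise, orange and purple look-alikes around it. Next I'll refine the geometry from the block corners.

```bash
python3 - <<'E'
from h import *
def cr(p,o,s): return (np.array(p)/s+np.array(o))
O=(260,130);S=4.6
c=np.array([toplane("top",cr(p,O,S),.045) for p in [(107,202),(672,133),(690,265),(125,332)]])
print("top corners",c.round(4)); m=c.mean(0); y=(c[0]-c[1])+(c[3]-c[2]); print(m, np.linalg.norm(y)/2, np.degrees(np.arctan2(-y[0],y[1])))
for a,b in [((194,172),(208,308)),((398,148),(414,284)),((596,122),(620,258))]:
    A=toplane("top",cr(a,O,S),.086);B=toplane("top",cr(b,O,S),.086);print("rotor",((A+B)/2).round(4),np.linalg.norm(A-B).round(3),np.degrees(np.arctan2((A-B)[1],(A-B)[0])).round(1))
O=(230,130);S=4.2
c=np.array([toplane("scene",cr(p,O,S),.045) for p in [(442,217),(155,458),(217,515),(505,272)]])
print("scene corners",c.round(4)); m=c.mean(0); y=(c[0]-c[1])+(c[3]-c[2]); print(m, np.linalg.norm(y)/2, np.degrees(np.arctan2(-y[0],y[1])))
for a,b in [((401,226),(465,278)),((302,304),(363,364)),((196,392),(258,447))]:
    A=toplane("scene",cr(a,O,S),.086);B=toplane("scene",cr(b,O,S),.086);print("rotor",((A+B)/2).round(4),np.linalg.norm(A-B).round(3),np.degrees(np.arctan2((B-A)[1],(B-A)[0])).round(1))
E
```

```text
top corners [[ 0.6021 -0.0204  0.045 ]
 [ 0.6376 -0.3358  0.045 ]
 [ 0.5622 -0.342   0.045 ]
 [ 0.5289 -0.0301  0.045 ]]
[ 0.58269369 -0.18206275  0.045     ] 0.3155321535768961 6.265775763078909
rotor [ 0.5711 -0.0729  0.086 ] 0.075 5.2
rotor [ 0.5828 -0.1827  0.086 ] 0.075 5.0
rotor [ 0.5958 -0.2917  0.086 ] 0.076 7.3
scene corners [[ 0.5369 -0.0285  0.045 ]
 [ 0.5761 -0.344   0.045 ]
 [ 0.6453 -0.3333  0.045 ]
 [ 0.6106 -0.0205  0.045 ]]
[ 0.59223834 -0.18159462  0.045     ] 0.3162722293207231 6.714419252701877
rotor [ 0.5786 -0.0717  0.086 ] 0.071 8.6
rotor [ 0.5901 -0.1807  0.086 ] 0.073 4.6
rotor [ 0.6013 -0.2897  0.086 ] 0.068 8.9
```

Call:
{"method": "jog_arm", "body": {
  "plan": [
    [[35, -48, 0], [0, 0, 5], 0],
    [[35, -48, 0], [0, 0, 5], 0],
    [[35, -48, 0], [0, 0, 5], 0],
    [[35, -48, 0], [0, 0, 5], 0],
    [[35, -48, 0], [0, 0, 5], 0]
  ]
}}

```text
time_s: 1.72
tool_pos: [0.3581, 0.2242, 0.2486]
tcp_rot: [3.141, 0.001, -3.075]
wrist_force: [0.7, 1.6, -0.2]
gripper_width: 0.0429
```

Call:
{"method": "jog_arm", "body": {
  "plan": [
    [[35, -48, 0], [0, 0, 3], 0],
    [[35, -48, 0], [0, 0, 0], 0],
    [[35, -48, 0], [0, 0, 0], 0],
    [[35, -48, 0], [0, 0, 0], 0],
    [[35, -48, 0], [0, 0, 0], 0]
  ]
}}

```text
time_s: 2.35
tool_pos: [0.5332, -0.0161, 0.2485]
tcp_rot: [3.141, 0.001, -3.026]
wrist_force: [0.1, 0.2, -0.2]
gripper_width: 0.0425
```

Call:
{"method": "jog_arm", "body": {
  "plan": [
    [[0, -45, 0], [0, 0, 0], 0],
    [[0, -50, 0], [0, 0, 0], 0],
    [[0, -50, 0], [0, 0, 0], 0],
    [[0, 0, 0], [0, 0, 0], 0],
    [[0, 0, 0], [0, 0, 0], 0]
  ]
}}

```text
time_s: 2.98
tool_pos: [0.532, -0.1593, 0.2481]
tcp_rot: [3.141, -0.0, -3.026]
wrist_force: [-0.4, 0.9, -0.9]
gripper_width: 0.0427
```

```bash
python3 - <<'E'
from h import *
print(bot.sense()); c=bot.camera_info("wrist");print(c)
save("wrist","w0.png")
for n in("socket_1","block","stub"):
    for q in bot.pinpoint("wrist",n): print(n,round(q["conf"],2),np.array(q["xy"])*[640,400])
E
```

```text
{'time_s': 2.975, 'qpos': array([-2.91120826e-01,  3.51659115e-01,  1.57214635e-01,  1.37684957e+00,
        4.74635877e-04, -4.06404894e-01]), 'joint_vel': array([ 0.02796203, -0.00811461, -0.00473038,  0.00095272, -0.00267693,
       -0.00296345]), 'effort': array([-8.63171406e-01, -4.25550735e+01,  2.55794942e+01, -3.06218828e-02,
       -4.75963438e-02, -1.50294291e-03]), 'tool_pos': array([ 0.53197054, -0.15925441,  0.2481337 ]), 'tcp_rot': array([ 3.14095992e+00, -2.69556880e-04, -3.02630862e+00]), 'wrist_force': array([-0.35507891,  0.85067089, -0.89346495]), 'ft_torque': array([ 0.00187988,  0.01052243, -0.04371049]), 'gripper_width': 0.04274942388953144}
{'camera_matrix': array([[309.70691629,   0.        , 315.75566009],
       [  0.        , 309.70691629, 197.67195347],
       [  0.        ,   0.        ,   1.        ]]), 'R': array([[-1.14857300e-01,  9.93381658e-01,  8.26410597e-04],
       [ 9.46612993e-01,  1.09197456e-01,  3.03314618e-01],
       [ 3.01216937e-01,  3.56201891e-02, -9.52890109e-01]]), 't': array([ 0.21785498, -0.52629243,  0.2246014 ])}
socket_1 0.98 [204.672 217.2  ]
socket_1 0.58 [292.224 217.32 ]
block 0.78 [293.12 204.8 ]
stub 0.83 [116.096 134.8  ]
stub 0.67 [64.192 98.8  ]
stub 0.58 [130.88  53.72]
stub 0.57 [118.272 216.68 ]
```

View pics/w0.png

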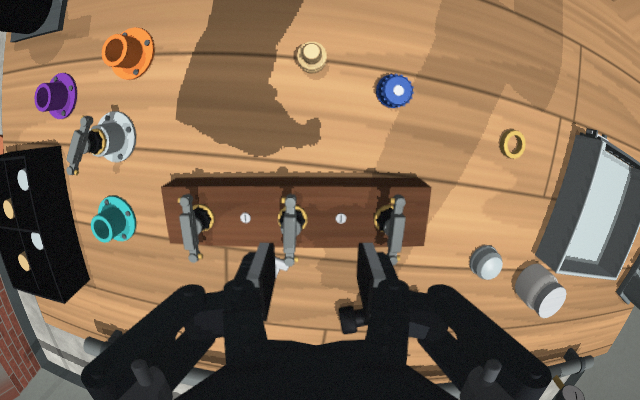

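The wrist view shows the block from (163,185) to (430,245), with rotors at about (189,225), (290,226) and (397,225). I'll zoom in on it and measure.

```bash
python3 - <<'E'
import cv2
a=cv2.imread('pics/w0.png')[165:275,150:450]
cv2.imwrite('pics/w0c.png',cv2.resize(a,None,fx=2.66,fy=2.66,interpolation=cv2.INTER_CUBIC))
E
cat >> h.py <<'E'
def wplane(c,uv,z):
    K=c["camera_matrix"];R=np.array(c["R"]);t=np.array(c["t"])
    v=np.array([(uv[0]-K[0,2]),(uv[1]-K[1,2])]);r=np.linalg.norm(v);th=r/K[0,0]
    d=np.array([*(v/r*np.sin(th)),np.cos(th)]) if r>0 else np.array([0,0,1.])
    o=-R.T@t; d=R.T@d; s=(z-o[2])/d[2]; return o+s*d
def wproj(c,X):
    K=c["camera_matrix"];R=np.array(c["R"]);t=np.array(c["t"]);p=R@np.array(X)+t
    th=np.arctan2(np.hypot(p[0],p[1]),p[2]);n=p[:2]/np.hypot(p[0],p[1]);return n*th*K[0,0]+K[:2,2]
E
```

```text
(no output)
```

View pics/w0c.png

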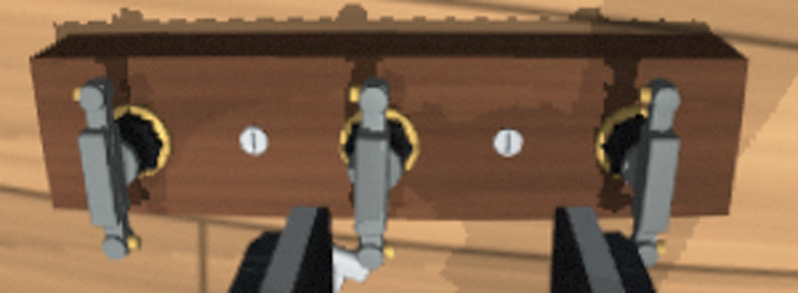

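```bash
python3 - <<'E'
from h import *
c=bot.camera_info("wrist")
f=lambda p,z: wplane(c,np.array(p)/2.66+[150,165],z)
q=np.array([f(p,.045) for p in [(748,58),(30,57),(53,207),(730,213)]])
m=q.mean(0);y=(q[0]-q[1])+(q[3]-q[2]);print(q.round(4),m.round(4),np.linalg.norm(y)/2,np.degrees(np.arctan2(-y[0],y[1])))
a=np.arctan2(-y[0],y[1]);yy=np.array([-np.sin(a),np.cos(a),0])
for k in(-1,0,1):print("sock",(m+.11*k*yy).round(4))
for n,A,B in [("arm1",(92,92),(115,246)),("arm2",(374,95),(369,250)),("arm3",(664,95),(651,246))]:
    A=f(A,.086);B=f(B,.086);print(n,((A+B)/2).round(4),np.linalg.norm(A-B).round(4),np.degrees(np.arctan2((B-A)[1],(B-A)[0])).round(1))
for n,P in [("fin1",[(80,135),(101,135),(118,228),(90,230)]),("fin2",[(358,135),(388,135),(387,235),(357,235)]),("fin3",[(650,135),(680,135),(668,235),(640,235)])]:
    P=np.array([f(p,.094) for p in P]);print(n,P.mean(0).round(4))
for p in [(132,142),(380,145),(622,145)]: print("flange",f(p,.05).round(4))
E
```

```text
[[ 0.5311 -0.0225  0.045 ]
 [ 0.5676 -0.3395  0.045 ]
 [ 0.6419 -0.3315  0.045 ]
 [ 0.6052 -0.0129  0.045 ]] [ 0.5865 -0.1766  0.045 ] 0.31992408643411707 6.572741363683015
sock [ 0.599  -0.2859  0.045 ]
sock [ 0.5865 -0.1766  0.045 ]
sock [ 0.5739 -0.0674  0.045 ]
arm1 [ 0.5988 -0.2865  0.086 ] 0.068 6.4
arm2 [ 0.5854 -0.1773  0.086 ] 0.0651 3.3
arm3 [ 0.5722 -0.0668  0.086 ] 0.0645 7.7
fin1 [ 0.6001 -0.286   0.094 ]
fin2 [ 0.5861 -0.1762  0.094 ]
fin3 [ 0.5742 -0.0676  0.094 ]
flange [ 0.5999 -0.2867  0.05  ]
flange [ 0.587  -0.1763  0.05  ]
flange [ 0.5752 -0.0733  0.05  ]
```

Call:
{"method": "jog_arm", "body": {
  "plan": [
    [[54, -17, 0], [0, 0, -3], 0],
    [[0, 0, -55], [0, 0, 0], 0],
    [[0, 0, -45], [0, 0, 0], 0],
    [[0, 0, 0], [0, 0, 0], 0],
    [[0, 0, 0], [0, 0, 0], 0]
  ]
}}

```text
time_s: 3.8
tool_pos: [0.5872, -0.1759, 0.1502]
tcp_rot: [-3.141, 0.002, -3.077]
wrist_force: [0.4, -0.4, 0.6]
gripper_width: 0.0426
```

```bash
python3 - <<'E'
from h import *
s=bot.sense();print(s["tool_pos"],s["tcp_rot"],s["wrist_force"],s["ft_torque"])
save("wrist","w1.png");c=bot.camera_info("wrist")
for X in [(.5865,-.1765,.094),(.5741,-.0675,.094),(.5995,-.286,.094)]: print(wproj(c,X))
E
```

```text
[ 0.5871671  -0.17594863  0.1502397 ] [-3.14073866e+00  2.33155592e-03 -3.07702839e+00] [ 0.38410114 -0.3600356   0.58203515] [ 0.06653655 -0.05899013  0.04116205]
[313.68555983 223.46111424]
[472.6250296  214.10359097]
[157.9758957  228.87723506]
```

View pics/w1.png

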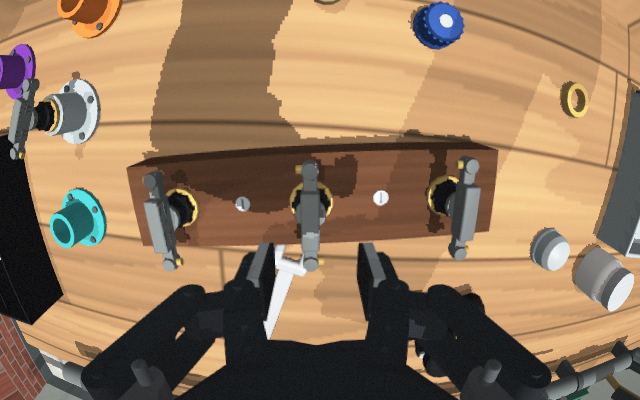

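```bash
python3 - <<'E'
import cv2
a=cv2.imread('pics/w1.png')[140:275,120:500]
cv2.imwrite('pics/w1c.png',cv2.resize(a,None,fx=2.1,fy=2.1,interpolation=cv2.INTER_CUBIC))
a=cv2.imread('pics/w1.png')[150:275,260:360]
cv2.imwrite('pics/w1d.png',cv2.resize(a,None,fx=4.5,fy=4.5,interpolation=cv2.INTER_CUBIC))
E
```

```text
(no output)
```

View pics/w1c.png

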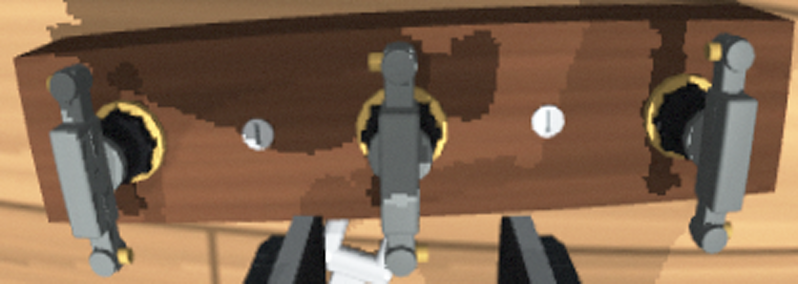

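View pics/w1d.png

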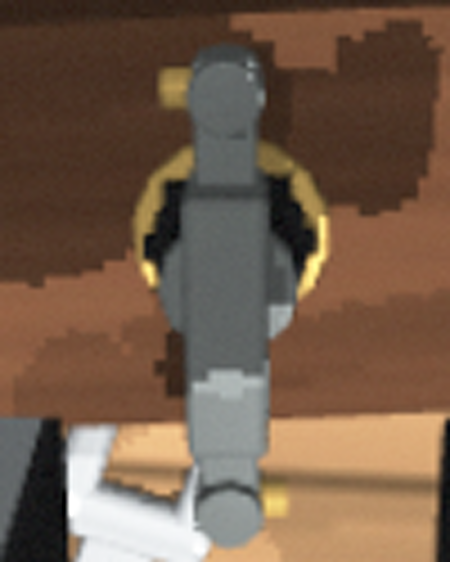

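```bash
python3 - <<'E'
from h import *
c=bot.camera_info("wrist")
f=lambda p,z: wplane(c,np.array(p)/4.5+[260,150],z)
P=np.array([f(p,.094) for p in [(182,197),(268,197),(268,455),(190,458)]]);print(P.round(4),P.mean(0))
A,B=f((225,95),.086),f((228,518),.086);print(A,B,(A+B)/2,np.degrees(np.arctan2((B-A)[1],(B-A)[0])))
f2=lambda p,z: wplane(c,np.array(p)/2.1+[120,140],z)
q=np.array([f2(p,.045) for p in [(792,22),(15,57),(50,222),(775,190)]])
m=q.mean(0);y=(q[0]-q[1])+(q[3]-q[2]);print(q.round(4),m.round(4),np.linalg.norm(y)/2,np.degrees(np.arctan2(-y[0],y[1])))
for n,A,B in [("arm1",(70,84),(103,260)),("arm3",(735,52),(712,235))]:
    A=f2(A,.086);B=f2(B,.086);print(n,((A+B)/2).round(4),np.linalg.norm(A-B).round(4),np.degrees(np.arctan2((B-A)[1],(B-A)[0])).round(1))
s=bot.sense();print(s["tool_pos"])
# finger pads midpoint px
R=c["R"];t=c["t"];print("cam",-R.T@t)
E
```

```text
[[ 0.5673 -0.1859  0.094 ]
 [ 0.5665 -0.1741  0.094 ]
 [ 0.6061 -0.1714  0.094 ]
 [ 0.6074 -0.1828  0.094 ]] [ 0.58682638 -0.17855254  0.094     ]
[ 0.55447832 -0.18087706  0.086     ] [ 0.62195815 -0.17651379  0.086     ] [ 0.58821823 -0.17869542  0.086     ] 3.699607399952437
[[ 0.5331 -0.0246  0.045 ]
 [ 0.5677 -0.341   0.045 ]
 [ 0.6427 -0.3333  0.045 ]
 [ 0.6063 -0.0149  0.045 ]] [ 0.5875 -0.1784  0.045 ] 0.3194391331575263 6.38502054477511
arm1 [ 0.5993 -0.2878  0.086 ] 0.0665 4.2
arm3 [ 0.5745 -0.0695  0.086 ] 0.0663 5.7
[ 0.58773976 -0.17631067  0.15112962]
cam [ 0.51040501 -0.17981734  0.27612074]
```

Call:
{"method": "jog_arm", "body": {
  "plan": [
    [[0, -2, -25], [0, 0, 0], 0],
    [[0, 0, -28], [0, 0, 0], 0],
    [[0, 0, 0], [0, 0, 0], 0],
    [[0, 0, 0], [0, 0, 0], 0],
    [[0, 0, 0], [0, 0, 0], 1]
  ]
}}

```text
time_s: 4.47
tool_pos: [0.5875, -0.1787, 0.0976]
tcp_rot: [-3.14, 0.004, -3.078]
wrist_force: [-0.5, -1.0, 0.2]
gripper_width: 0.0254
```

Call:
{"method": "jog_arm", "body": {
  "plan": [
    [[0, 0, 0], [0, 0, 0], 1],
    [[0, 0, 0], [0, 0, 0], 1],
    [[0, 0, 0], [0, 0, 0], 1],
    [[0, 0, 0], [0, 0, 0], 1],
    [[0, 0, 0], [0, 0, 0], 1]
  ]
}}

```text
time_s: 5.1
tool_pos: [0.5871, -0.1789, 0.0969]
tcp_rot: [-3.14, 0.003, -3.078]
wrist_force: [-0.5, -0.9, 6.0]
gripper_width: 0.0103
```

```bash
cat > s.py <<'E'
from h import *
s=bot.sense()
for k in("time_s","tool_pos","tcp_rot","wrist_force","ft_torque","gripper_width","qpos"): print(k,np.round(s[k],4))
E
python3 s.py; python3 - <<'E'
from h import *
save("wrist","w2.png")
E
```

```text
time_s 5.1
tool_pos [ 0.5871 -0.1789  0.0969]
tcp_rot [-3.1403e+00  2.7000e-03 -3.0782e+00]
wrist_force [-0.462  -0.908   6.0072]
ft_torque [-0.0668  0.0996 -0.0255]
gripper_width 0.0103
qpos [-2.9560e-01  5.5960e-01  7.8700e-02  1.0869e+00 -3.0000e-04 -3.5900e-01]
```

View pics/w2.png

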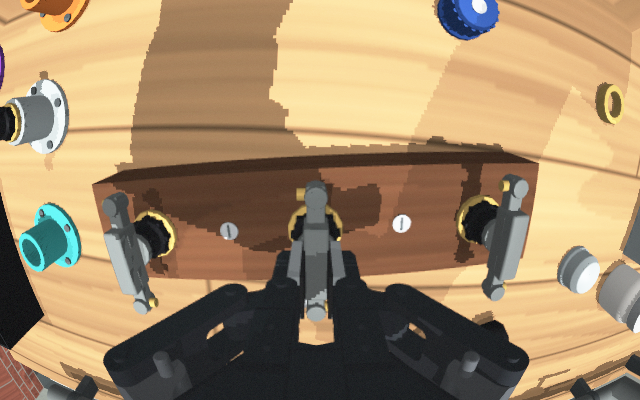

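Call:
{"method": "jog_arm", "body": {
  "plan": [
    [[0, 0, 0.5], [0, 0, 2], 1],
    [[0, 0, 0], [0, 0, 4], 1],
    [[0, 0, 0], [0, 0, 4], 1],
    [[0, 0, 0], [0, 0, 4], 1],
    [[0, 0, 0], [0, 0, 4], 1]
  ]
}}

```text
time_s: 5.78
tool_pos: [0.587, -0.1786, 0.0969]
tcp_rot: [-3.14, 0.002, -2.761]
wrist_force: [0.8, -0.1, 5.6]
gripper_width: 0.0105
```

```bash
python3 s.py
```

```text
time_s 5.775
tool_pos [ 0.587  -0.1786  0.0969]
tcp_rot [-3.1402e+00  1.9000e-03 -2.7614e+00]
wrist_force [ 0.7868 -0.0838  5.5928]
ft_torque [-0.0204  0.0164 -0.1638]
gripper_width 0.0105
qpos [-2.9540e-01  5.5970e-01  7.8900e-02  1.0876e+00  1.0000e-04 -6.7570e-01]
```

Call:
{"method": "jog_arm", "body": {
  "plan": [
    [[0, 0, 0], [0, 0, 4], 1],
    [[0, 0, 0], [0, 0, 4], 1],
    [[0, 0, 0], [0, 0, 4], 1],
    [[0, 0, 0], [0, 0, 4], 1],
    [[0, 0, 0], [0, 0, 4], 1]
  ]
}}

```text
time_s: 6.4
tool_pos: [0.5866, -0.1783, 0.0969]
tcp_rot: [-3.141, 0.001, -2.412]
wrist_force: [-0.7, -0.6, 5.7]
gripper_width: 0.0103
```

```bash
python3 s.py
```

```text
time_s 6.4
tool_pos [ 0.5866 -0.1783  0.0969]
tcp_rot [-3.1406e+00  1.1000e-03 -2.4121e+00]
wrist_force [-0.6779 -0.5984  5.7159]
ft_torque [ 0.1236  0.2692 -0.1358]
gripper_width 0.0103
qpos [-2.9530e-01  5.5960e-01  7.8600e-02  1.0884e+00  4.0000e-04 -1.0247e+00]
```

Call:
{"method": "jog_arm", "body": {
  "plan": [
    [[0, 0, 0], [0, 0, 5], 1],
    [[0, 0, 0], [0, 0, 5], 1],
    [[0, 0, 0], [0, 0, 5], 1],
    [[0, 0, 0], [0, 0, 5], 1],
    [[0, 0, 0], [0, 0, 5], 1]
  ]
}}

```text
time_s: 7.02
tool_pos: [0.586, -0.1781, 0.0968]
tcp_rot: [-3.142, 0.0, -1.975]
wrist_force: [-2.5, -0.1, 7.4]
gripper_width: 0.01
```

```bash
python3 s.py
```

```text
time_s 7.025
tool_pos [ 0.586  -0.1781  0.0968]
tcp_rot [-3.1415e+00  4.0000e-04 -1.9752e+00]
wrist_force [-2.4567 -0.0727  7.3998]
ft_torque [ 0.2252  0.5973 -0.199 ]
gripper_width 0.01
qpos [-2.9530e-01  5.5930e-01  7.8100e-02  1.0894e+00  4.0000e-04 -1.4616e+00]
```

Socket 2's head dragged steadily at about 0.14–0.2 N m through 63°, so it is bad. I'll ease it back and lift it out.

Call:
{"method": "jog_arm", "body": {
  "plan": [
    [[0, 0, 0], [0, 0, -6], 1],
    [[0, 0, 0], [0, 0, 0], 1],
    [[0, 0, 10], [0, 0, 0], 1],
    [[0, 0, 15], [0, 0, 0], 1],
    [[0, 0, 15], [0, 0, 0], 1]
  ]
}}

```text
time_s: 7.65
tool_pos: [0.5859, -0.1782, 0.1365]
tcp_rot: [3.141, -0.0, -2.083]
wrist_force: [-0.3, -0.6, -2.0]
gripper_width: 0.0102
```

```bash
python3 s.py
```

```text
time_s 7.65
tool_pos [ 0.5859 -0.1782  0.1365]
tcp_rot [ 3.1408e+00 -2.0000e-04 -2.0830e+00]
wrist_force [-0.2837 -0.6134 -1.9945]
ft_torque [0.0019 0.01   0.0154]
gripper_width 0.0102
qpos [-0.2953  0.5271  0.1337  1.1783 -0.     -1.3539]
```

Call:
{"method": "jog_arm", "body": {
  "plan": [
    [[0, 0, 35], [0, 0, 0], 1],
    [[0, 0, 35], [0, 0, 0], 1],
    [[-10, 45, 0], [0, 0, -9], 1],
    [[-10, 48, 0], [0, 0, -9], 1],
    [[-10, 48, 0], [0, 0, -9], 1]
  ]
}}

```text
time_s: 8.28
tool_pos: [0.5558, -0.0362, 0.2069]
tcp_rot: [-3.141, 0.001, -2.56]
wrist_force: [0.8, 0.7, -1.9]
gripper_width: 0.0101
```

Call:
{"method": "jog_arm", "body": {
  "plan": [
    [[-10, 48, 0], [0, 0, -9], 1],
    [[-10, 48, 0], [0, 0, -9], 1],
    [[-10, 48, 0], [0, 0, -9], 1],
    [[-10, 48, 0], [0, 0, -3], 1],
    [[0, 40, 0], [0, 0, 0], 1]
  ]
}}

```text
time_s: 8.9
tool_pos: [0.5152, 0.1965, 0.207]
tcp_rot: [3.141, 0.001, -3.077]
wrist_force: [1.7, 0.2, -1.1]
gripper_width: 0.0107
```

Call:
{"method": "jog_arm", "body": {
  "plan": [
    [[0, 35, 0], [0, 0, 0], 1],
    [[0, 20, 0], [0, 0, 0], 1],
    [[0, 0, 0], [0, 0, 0], 1],
    [[0, 0, 0], [0, 0, 0], 1],
    [[0, 0, 0], [0, 0, 0], 1]
  ]
}}

```text
time_s: 9.52
tool_pos: [0.5163, 0.2484, 0.2059]
tcp_rot: [-3.141, -0.0, -3.08]
wrist_force: [-0.8, 0.9, -2.7]
gripper_width: 0.0103
```

```bash
python3 s.py;python3 - <<'E'
from h import *
save("wrist","w3.png");c=bot.camera_info("wrist")
for n,z in(("bin",0),("bin_floor",.004)):
    for q in bot.pinpoint("wrist",n):
        uv=np.array(q["xy"])*[640,400]; print(n,round(q["conf"],2),uv,wplane(c,uv,z))
E
```

```text
time_s 9.525
tool_pos [0.5163 0.2484 0.2059]
tcp_rot [-3.1412e+00 -2.0000e-04 -3.0798e+00]
wrist_force [-0.8176  0.8883 -2.7452]
ft_torque [-0.0443 -0.0234 -0.057 ]
gripper_width 0.0103
qpos [ 4.4860e-01  4.0550e-01  1.2630e-01  1.2919e+00 -3.0000e-04  3.8680e-01]
bin 0.66 [386.624 194.68 ] [0.53626228 0.33185236 0.        ]
bin_floor 0.91 [393.024 195.6  ] [0.53570049 0.33843372 0.004     ]
```

View pics/w3.png

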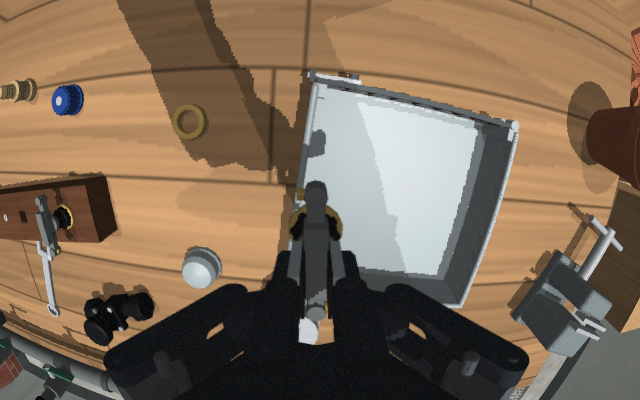

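Bin centre is near (0.536, 0.336), and the networks, the pictures and the listed sizes agree on that. I'll set the head down in its near-y half.

Call:
{"method": "jog_arm", "body": {
  "plan": [
    [[20, 42, 0], [0, 0, 0], 1],
    [[0, 0, -40], [0, 0, 0], 1],
    [[0, 0, -40], [0, 0, 0], 1],
    [[0, 0, -25], [0, 0, 0], 1],
    [[0, 0, -10], [0, 0, 0], 1]
  ]
}}

```text
time_s: 10.3
tool_pos: [0.5351, 0.2907, 0.0888]
tcp_rot: [-3.14, -0.003, -3.079]
wrist_force: [0.1, 0.1, -1.3]
gripper_width: 0.0104
```

Call:
{"method": "jog_arm", "body": {
  "plan": [
    [[0, 0, 0], [0, 0, 0], 1],
    [[0, 0, 0], [0, 0, 0], 0],
    [[0, 0, 0], [0, 0, 0], 0],
    [[0, 0, 10], [0, 0, 0], 0],
    [[0, 0, 40], [0, 0, 0], 0]
  ]
}}

```text
time_s: 10.92
tool_pos: [0.5346, 0.2908, 0.1398]
tcp_rot: [-3.14, -0.005, -3.078]
wrist_force: [0.2, 0.3, -0.2]
gripper_width: 0.0428
```

Call:
{"method": "jog_arm", "body": {
  "plan": [
    [[0, 0, 50], [0, 0, 0], 0],
    [[0, -45, 0], [0, 0, 0], 0],
    [[0, -45, 0], [0, 0, 0], 0],
    [[0, 0, 0], [0, 0, 0], 0],
    [[0, 0, 0], [0, 0, 0], 0]
  ]
}}

```text
time_s: 11.55
tool_pos: [0.5366, 0.202, 0.1919]
tcp_rot: [3.141, 0.002, -3.079]
wrist_force: [0.1, 0.5, 0.3]
gripper_width: 0.0426
```

```bash
python3 s.py;python3 - <<'E'
from h import *
save("wrist","w4.png")
E
```

```text
time_s 11.55
tool_pos [0.5366 0.202  0.1919]
tcp_rot [ 3.1405e+00  1.7000e-03 -3.0785e+00]
wrist_force [0.0992 0.5281 0.3356]
ft_torque [ 0.0289 -0.     -0.0113]
gripper_width 0.0426
qpos [3.5980e-01 4.1240e-01 9.9500e-02 1.2559e+00 5.0000e-04 2.9670e-01]
```

View pics/w4.png

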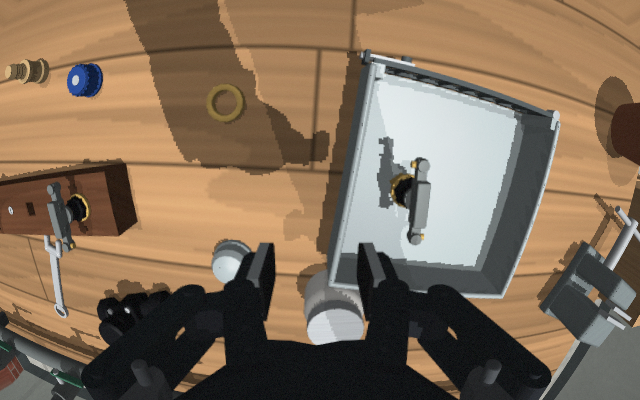

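The head stands in the bin, seen at (415,200). On to socket 3.

Call:
{"method": "jog_arm", "body": {
  "plan": [
    [[7, -50, 0], [0, 0, 3], 0],
    [[7, -50, 0], [0, 0, 0], 0],
    [[8, -50, 0], [0, 0, 0], 0],
    [[8, -50, 0], [0, 0, 0], 0],
    [[8, -50, 0], [0, 0, 0], 0]
  ]
}}

```text
time_s: 12.22
tool_pos: [0.5749, -0.0485, 0.1909]
tcp_rot: [3.141, 0.001, -3.023]
wrist_force: [0.3, 0.3, 0.2]
gripper_width: 0.0429
```

Call:
{"method": "jog_arm", "body": {
  "plan": [
    [[0, -21, -20], [0, 0, 0], 0],
    [[0, 0, -20], [0, 0, 0], 0],
    [[0, 0, 0], [0, 0, 0], 0],
    [[0, 0, 0], [0, 0, 0], 0],
    [[0, 0, 0], [0, 0, 0], 0]
  ]
}}

```text
time_s: 12.85
tool_pos: [0.575, -0.0686, 0.152]
tcp_rot: [-3.141, 0.002, -3.024]
wrist_force: [-0.4, -0.5, -0.0]
gripper_width: 0.0427
```

```bash
python3 s.py;python3 - <<'E'
from h import *
c=bot.camera_info("wrist");save("wrist","w5.png")
print(wproj(c,(.5746,-.0692,.094)))
a=cv2.imread('pics/w5.png')[150:275,260:360]
cv2.imwrite('pics/w5d.png',cv2.resize(a,None,fx=4.5,fy=4.5,interpolation=cv2.INTER_CUBIC))
E
```

```text
time_s 12.85
tool_pos [ 0.575  -0.0686  0.152 ]
tcp_rot [-3.1411e+00  2.0000e-03 -3.0243e+00]
wrist_force [-0.4289 -0.4802 -0.0114]
ft_torque [-0.0212 -0.0241 -0.0027]
gripper_width 0.0427
qpos [-0.1188  0.4502  0.0503  1.1689  0.     -0.236 ]
[313.02297622 224.17157153]
```

View pics/w5d.png

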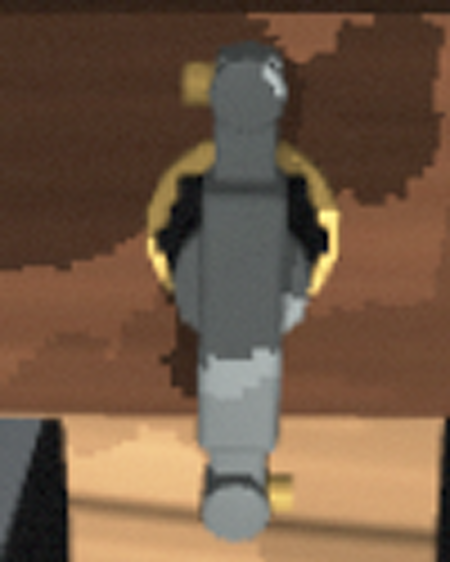

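Call:
{"method": "jog_arm", "body": {
  "plan": [
    [[0, 0, -25], [0, 0, 1], 0],
    [[0, 0, -29], [0, 0, 0], 0],
    [[0, 0, 0], [0, 0, 0], 0.2],
    [[0, 0, 0], [0, 0, 0], 1],
    [[0, 0, 0], [0, 0, 0], 1]
  ]
}}

```text
time_s: 13.52
tool_pos: [0.5753, -0.0695, 0.0985]
tcp_rot: [-3.141, 0.003, -3.008]
wrist_force: [0.7, -0.7, 0.4]
gripper_width: 0.0101
```

Call:
{"method": "jog_arm", "body": {
  "plan": [
    [[0, 0, 0], [0, 0, 0], 1],
    [[0, 0, 0], [0, 0, 0], 1],
    [[0, 0, 0], [0, 0, 0], 1],
    [[0, 0, 0], [0, 0, 0], 1],
    [[0, 0, 0], [0, 0, 0], 1]
  ]
}}

```text
time_s: 14.15
tool_pos: [0.5753, -0.0695, 0.0983]
tcp_rot: [-3.141, 0.003, -3.008]
wrist_force: [-0.4, 0.2, 6.5]
gripper_width: 0.0101
```

```bash
python3 s.py
```

```text
time_s 14.15
tool_pos [ 0.5753 -0.0695  0.0983]
tcp_rot [-3.1409  0.0032 -3.0083]
wrist_force [-0.4111  0.1617  6.4863]
ft_torque [ 0.041  -0.0561  0.0433]
gripper_width 0.0101
qpos [-1.2030e-01  4.9650e-01 -2.5500e-02  1.0456e+00  1.0000e-04 -2.5350e-01]
```

Turning test of socket 3, the same way.

Call:
{"method": "jog_arm", "body": {
  "plan": [
    [[0, 0, 0.5], [0, 0, 2], 1],
    [[0, 0, 0], [0, 0, 4], 1],
    [[0, 0, 0], [0, 0, 4], 1],
    [[0, 0, 0], [0, 0, 4], 1],
    [[0, 0, 0], [0, 0, 4], 1]
  ]
}}

```text
time_s: 14.78
tool_pos: [0.5751, -0.0691, 0.0983]
tcp_rot: [-3.141, 0.002, -2.691]
wrist_force: [0.3, 1.9, 5.1]
gripper_width: 0.0099
```

```bash
python3 s.py
```

```text
time_s 14.775
tool_pos [ 0.5751 -0.0691  0.0983]
tcp_rot [-3.1410e+00  2.5000e-03 -2.6909e+00]
wrist_force [0.2909 1.916  5.1141]
ft_torque [ 0.2435 -0.1392  0.0046]
gripper_width 0.0099
qpos [-1.2000e-01  4.9650e-01 -2.5400e-02  1.0465e+00  9.0000e-04 -5.7070e-01]
```

Call:
{"method": "jog_arm", "body": {
  "plan": [
    [[0, 0, 0], [0, 0, 3], 1],
    [[0, 0, 0], [0, 0, 3], 1],
    [[0, 0, 0], [0, 0, 3], 1],
    [[0, 0, 0], [0, 0, 3], 1],
    [[0, 0, 0], [0, 0, 3], 1]
  ]
}}

```text
time_s: 15.4
tool_pos: [0.5748, -0.0688, 0.0983]
tcp_rot: [-3.141, 0.002, -2.429]
wrist_force: [1.4, 1.6, 5.3]
gripper_width: 0.0099
```

```bash
python3 s.py
```

```text
time_s 15.4
tool_pos [ 0.5748 -0.0688  0.0983]
tcp_rot [-3.1412e+00  2.2000e-03 -2.4295e+00]
wrist_force [1.4011 1.5531 5.3466]
ft_torque [0.4896 0.0274 0.001 ]
gripper_width 0.0099
qpos [-0.1198  0.4964 -0.0256  1.0471  0.0014 -0.8319]
```

Call:
{"method": "jog_arm", "body": {
  "plan": [
    [[0, 0, 0], [0, 0, 2], 1],
    [[0, 0, 0], [0, 0, 2], 1],
    [[0, 0, 0], [0, 0, 2], 1],
    [[0, 0, 0], [0, 0, 2], 1],
    [[0, 0, 0], [0, 0, 2], 1]
  ]
}}

```text
time_s: 16.02
tool_pos: [0.5746, -0.0686, 0.0983]
tcp_rot: [-3.141, 0.002, -2.255]
wrist_force: [-0.1, 2.0, 6.9]
gripper_width: 0.01
```

```bash
python3 s.py
```

```text
time_s 16.025
tool_pos [ 0.5746 -0.0686  0.0983]
tcp_rot [-3.1413e+00  2.1000e-03 -2.2554e+00]
wrist_force [-0.0556  2.0265  6.8663]
ft_torque [ 0.5298  0.1888 -0.049 ]
gripper_width 0.01
qpos [-0.1197  0.4963 -0.0257  1.0474  0.0016 -1.0059]
```

Call:
{"method": "jog_arm", "body": {
  "plan": [
    [[0, 0, 0], [0, 0, 2], 1],
    [[0, 0, 0], [0, 0, 2], 1],
    [[0, 0, 0], [0, 0, 2], 1],
    [[0, 0, 0], [0, 0, 2], 1],
    [[0, 0, 0], [0, 0, 2], 1]
  ]
}}

```text
time_s: 16.65
tool_pos: [0.5743, -0.0685, 0.0983]
tcp_rot: [-3.142, 0.002, -2.081]
wrist_force: [-1.4, 2.4, 7.2]
gripper_width: 0.0102
```

```bash
python3 s.py
```

```text
time_s 16.65
tool_pos [ 0.5743 -0.0685  0.0983]
tcp_rot [-3.1415e+00  1.9000e-03 -2.0808e+00]
wrist_force [-1.387   2.4217  7.2278]
ft_torque [0.5544 0.3163 0.0112]
gripper_width 0.0102
qpos [-0.1196  0.4962 -0.026   1.0478  0.0018 -1.1804]
```

Call:
{"method": "jog_arm", "body": {
  "plan": [
    [[0, 0, 0], [0, 0, 4], 1],
    [[0, 0, 0], [0, 0, 4], 1],
    [[0, 0, 0], [0, 0, 4], 1],
    [[0, 0, 0], [0, 0, 4], 1],
    [[0, 0, 0], [0, 0, 4], 1]
  ]
}}

```text
time_s: 17.27
tool_pos: [0.5738, -0.0684, 0.0983]
tcp_rot: [3.141, 0.002, -1.731]
wrist_force: [-1.7, 2.8, 8.5]
gripper_width: 0.0099
```

```bash
python3 s.py
```

```text
time_s 17.275
tool_pos [ 0.5738 -0.0684  0.0983]
tcp_rot [ 3.1413e+00  1.8000e-03 -1.7305e+00]
wrist_force [-1.7042  2.8276  8.4565]
ft_torque [0.5314 0.6089 0.007 ]
gripper_width 0.0099
qpos [-0.1195  0.496  -0.0264  1.0487  0.0018 -1.5306]
```

Socket 3 stayed at about 0 N m through 73°, so it is good. I'll release it and go to socket 1.

Call:
{"method": "jog_arm", "body": {
  "plan": [
    [[0, 0, 0], [0, 0, 0], 0],
    [[0, 0, 0], [0, 0, 0], 0],
    [[0, 0, 20], [0, 0, 0], 0],
    [[0, 0, 34], [0, 0, -8], 0],
    [[5, -30, 0], [0, 0, -10], 0]
  ]
}}

```text
time_s: 17.9
tool_pos: [0.5809, -0.0985, 0.1541]
tcp_rot: [-3.137, 0.002, -2.051]
wrist_force: [0.2, -0.9, 0.0]
gripper_width: 0.0426
```

Call:
{"method": "jog_arm", "body": {
  "plan": [
    [[5, -40, 0], [0, 0, -10], 0],
    [[5, -40, 0], [0, 0, -10], 0],
    [[5, -40, 0], [0, 0, -10], 0],
    [[5, -40, 0], [0, 0, -10], 0],
    [[0, -29, 0], [0, 0, -10], 0]
  ]
}}

```text
time_s: 18.52
tool_pos: [0.5988, -0.2902, 0.1503]
tcp_rot: [3.141, -0.001, -2.928]
wrist_force: [-0.0, 0.5, -0.3]
gripper_width: 0.0428
```

Call:
{"method": "jog_arm", "body": {
  "plan": [
    [[0, 0, 0], [0, 0, -7.5], 0],
    [[0, 0, 0], [0, 0, 0], 0],
    [[0, 0, 0], [0, 0, 0], 0],
    [[0, 0, 0], [0, 0, 0], 0],
    [[0, 0, 0], [0, 0, 0], 0]
  ]
}}

```text
time_s: 19.15
tool_pos: [0.5993, -0.2879, 0.1514]
tcp_rot: [-3.142, 0.0, -3.051]
wrist_force: [0.1, 0.7, 0.4]
gripper_width: 0.0425
```

```bash
python3 s.py;python3 - <<'E'
from h import *
c=bot.camera_info("wrist");save("wrist","w6.png")
print(wproj(c,(.5995,-.288,.094)))
E
```

```text
time_s 19.15
tool_pos [ 0.5993 -0.2879  0.1514]
tcp_rot [-3.1415e+00  1.0000e-04 -3.0507e+00]
wrist_force [0.0766 0.7316 0.4493]
ft_torque [-0.0189  0.0002  0.0046]
gripper_width 0.0425
qpos [-0.4479  0.6209  0.3353  1.2851 -0.     -0.5387]
[313.58992586 225.74643979]
```

View pics/w6.png

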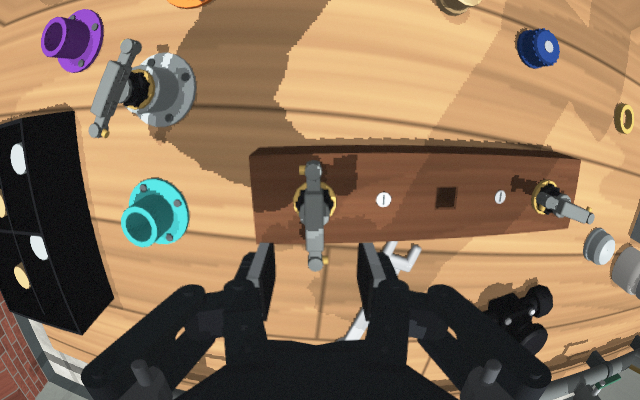

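Socket 2 is empty, seen at (446,197). Head 3 stands with its rotor turned, at (562,203), and head 1's fin at (314,220) is centred between the jaws. Descending to grip it.

Call:
{"method": "jog_arm", "body": {
  "plan": [
    [[0, 0, -25], [0, 0, -1], 0],
    [[0, 0, -28], [0, 0, 0], 0],
    [[0, 0, 0], [0, 0, 0], 0.2],
    [[0, 0, 0], [0, 0, 0], 1],
    [[0, 0, 0], [0, 0, 0], 1]
  ]
}}

```text
time_s: 19.82
tool_pos: [0.6, -0.2888, 0.0999]
tcp_rot: [-3.14, 0.002, -3.069]
wrist_force: [0.7, -0.5, 0.6]
gripper_width: 0.0102
```

Call:
{"method": "jog_arm", "body": {
  "plan": [
    [[0, 0, 0], [0, 0, 0], 1],
    [[0, 0, 0], [0, 0, 0], 1],
    [[0, 0, 0], [0, 0, 0], 1],
    [[0, 0, 0], [0, 0, 0], 1],
    [[0, 0, 0], [0, 0, 0], 1]
  ]
}}

```text
time_s: 20.45
tool_pos: [0.5999, -0.2888, 0.0998]
tcp_rot: [-3.14, 0.002, -3.069]
wrist_force: [0.5, -0.7, 5.2]
gripper_width: 0.0099
```

```bash
python3 s.py
```

```text
time_s 20.45
tool_pos [ 0.5999 -0.2888  0.0998]
tcp_rot [-3.1401e+00  2.4000e-03 -3.0694e+00]
wrist_force [ 0.5078 -0.7407  5.1985]
ft_torque [-0.0088 -0.0647 -0.0446]
gripper_width 0.0099
qpos [-4.4860e-01  6.5560e-01  2.5830e-01  1.1707e+00 -1.0000e-04 -5.2090e-01]
```

Call:
{"method": "jog_arm", "body": {
  "plan": [
    [[0, 0, 0.5], [0, 0, 2], 1],
    [[0, 0, 0], [0, 0, 4], 1],
    [[0, 0, 0], [0, 0, 4], 1],
    [[0, 0, 0], [0, 0, 4], 1],
    [[0, 0, 0], [0, 0, 4], 1]
  ]
}}

```text
time_s: 21.08
tool_pos: [0.5998, -0.2883, 0.0998]
tcp_rot: [-3.141, 0.002, -2.752]
wrist_force: [0.4, 0.6, 5.0]
gripper_width: 0.0103
```

```bash
python3 s.py
```

```text
time_s 21.075
tool_pos [ 0.5998 -0.2883  0.0998]
tcp_rot [-3.1407e+00  1.7000e-03 -2.7519e+00]
wrist_force [0.4145 0.6093 4.9728]
ft_torque [ 0.1828 -0.0393 -0.0228]
gripper_width 0.0103
qpos [-4.4840e-01  6.5570e-01  2.5860e-01  1.1719e+00  7.0000e-04 -8.3810e-01]
```

Call:
{"method": "jog_arm", "body": {
  "plan": [
    [[0, 0, 0], [0, 0, 2], 1],
    [[0, 0, 0], [0, 0, 2], 1],
    [[0, 0, 0], [0, 0, 2], 1],
    [[0, 0, 0], [0, 0, 2], 1],
    [[0, 0, 0], [0, 0, 2], 1]
  ]
}}

```text
time_s: 21.7
tool_pos: [0.5996, -0.288, 0.0998]
tcp_rot: [-3.141, 0.001, -2.578]
wrist_force: [0.5, 0.3, 5.9]
gripper_width: 0.0101
```

```bash
python3 s.py
```

```text
time_s 21.7
tool_pos [ 0.5996 -0.288   0.0998]
tcp_rot [-3.1410e+00  1.5000e-03 -2.5784e+00]
wrist_force [0.4521 0.305  5.8504]
ft_torque [0.2907 0.0331 0.0385]
gripper_width 0.0101
qpos [-4.4820e-01  6.5560e-01  2.5840e-01  1.1723e+00  9.0000e-04 -1.0114e+00]
```

Call:
{"method": "jog_arm", "body": {
  "plan": [
    [[0, 0, 0], [0, 0, 2], 1],
    [[0, 0, 0], [0, 0, 2], 1],
    [[0, 0, 0], [0, 0, 2], 1],
    [[0, 0, 0], [0, 0, 2], 1],
    [[0, 0, 0], [0, 0, 2], 1]
  ]
}}

```text
time_s: 22.32
tool_pos: [0.5994, -0.2878, 0.0998]
tcp_rot: [-3.141, 0.001, -2.404]
wrist_force: [-0.5, 0.9, 6.7]
gripper_width: 0.0105
```

```bash
python3 s.py
```

```text
time_s 22.325
tool_pos [ 0.5994 -0.2878  0.0998]
tcp_rot [-3.1414e+00  1.3000e-03 -2.4038e+00]
wrist_force [-0.4511  0.9062  6.7356]
ft_torque [ 0.3823  0.1849 -0.05  ]
gripper_width 0.0105
qpos [-4.4810e-01  6.5550e-01  2.5820e-01  1.1728e+00  1.1000e-03 -1.1860e+00]
```

Call:
{"method": "jog_arm", "body": {
  "plan": [
    [[0, 0, 0], [0, 0, 2], 1],
    [[0, 0, 0], [0, 0, 2], 1],
    [[0, 0, 0], [0, 0, 1.5], 1],
    [[0, 0, 0], [0, 0, 1.5], 1],
    [[0, 0, 0], [0, 0, 1], 1]
  ]
}}

```text
time_s: 22.95
tool_pos: [0.5992, -0.2876, 0.0998]
tcp_rot: [3.141, 0.001, -2.265]
wrist_force: [-2.0, 1.4, 6.9]
gripper_width: 0.01
```

```bash
python3 s.py
```

```text
time_s 22.95
tool_pos [ 0.5992 -0.2876  0.0998]
tcp_rot [ 3.1415e+00  1.3000e-03 -2.2646e+00]
wrist_force [-2.0296  1.4469  6.8718]
ft_torque [ 0.4666  0.254  -0.012 ]
gripper_width 0.01
qpos [-4.4810e-01  6.5540e-01  2.5790e-01  1.1732e+00  1.2000e-03 -1.3250e+00]
```

Call:
{"method": "jog_arm", "body": {
  "plan": [
    [[0, 0, 0], [0, 0, 2], 1],
    [[0, 0, 0], [0, 0, 2], 1],
    [[0, 0, 0], [0, 0, 2], 1],
    [[0, 0, 0], [0, 0, 2], 1],
    [[0, 0, 0], [0, 0, 2], 1]
  ]
}}

```text
time_s: 23.58
tool_pos: [0.599, -0.2875, 0.0998]
tcp_rot: [3.141, 0.001, -2.089]
wrist_force: [-1.7, 2.2, 7.5]
gripper_width: 0.0105
```

```bash
python3 s.py
```

```text
time_s 23.575
tool_pos [ 0.599  -0.2875  0.0998]
tcp_rot [ 3.1410e+00  1.3000e-03 -2.0895e+00]
wrist_force [-1.7121  2.1587  7.4876]
ft_torque [ 0.5834  0.4263 -0.0453]
gripper_width 0.0105
qpos [-4.4800e-01  6.5530e-01  2.5780e-01  1.1737e+00  1.3000e-03 -1.5001e+00]
```

Call:
{"method": "jog_arm", "body": {
  "plan": [
    [[0, 0, 0], [0, 0, 3], 1],
    [[0, 0, 0], [0, 0, 3], 1],
    [[0, 0, 0], [0, 0, 3], 1],
    [[0, 0, 0], [0, 0, 3], 1],
    [[0, 0, 0], [0, 0, 3], 1]
  ]
}}

```text
time_s: 24.2
tool_pos: [0.5985, -0.2874, 0.0998]
tcp_rot: [3.14, 0.001, -1.827]
wrist_force: [-2.7, 3.2, 7.6]
gripper_width: 0.0099
```

```bash
python3 s.py
```

```text
time_s 24.2
tool_pos [ 0.5985 -0.2874  0.0998]
tcp_rot [ 3.1405e+00  1.4000e-03 -1.8272e+00]
wrist_force [-2.7345  3.247   7.6142]
ft_torque [0.6905 0.7111 0.0091]
gripper_width 0.0099
qpos [-4.4810e-01  6.5500e-01  2.5740e-01  1.1745e+00  1.2000e-03 -1.7625e+00]
```

Socket 1 read about 0 ± 0.05 N m through 71°, so it is good. I'll release and retreat.

Call:
{"method": "jog_arm", "body": {
  "plan": [
    [[0, 0, 0], [0, 0, 0], 0],
    [[0, 0, 0], [0, 0, 0], 0],
    [[0, 0, 20], [0, 0, 0], 0],
    [[0, 0, 40], [0, 0, 0], 0],
    [[0, 0, 50], [0, 0, -10], 0]
  ]
}}

```text
time_s: 24.82
tool_pos: [0.5981, -0.2879, 0.2077]
tcp_rot: [3.137, -0.0, -2.01]
wrist_force: [-0.2, 0.3, 0.3]
gripper_width: 0.0426
```

Call:
{"method": "jog_arm", "body": {
  "plan": [
    [[-20, 30, 0], [0, 0, -10], 0],
    [[-20, 30, 0], [0, 0, -10], 0],
    [[-20, 30, 0], [0, 0, -10], 0],
    [[-15, 20, 0], [0, 0, -10], 0],
    [[0, 0, 0], [0, 0, -10], 0]
  ]
}}

```text
time_s: 25.45
tool_pos: [0.5228, -0.1768, 0.2086]
tcp_rot: [3.141, -0.001, -2.882]
wrist_force: [1.0, -1.0, 0.1]
gripper_width: 0.043
```

Call:
{"method": "jog_arm", "body": {
  "plan": [
    [[0, 0, 0], [0, 0, -9], 0],
    [[0, 0, 0], [0, 0, 0], 0],
    [[0, 0, 0], [0, 0, 0], 0],
    [[0, 0, 0], [0, 0, 0], 0],
    [[0, 0, 0], [0, 0, 0], 0]
  ]
}}

```text
time_s: 26.08
tool_pos: [0.5241, -0.1784, 0.2087]
tcp_rot: [3.142, -0.0, -3.034]
wrist_force: [-0.4, -0.2, 0.1]
gripper_width: 0.0427
```

```bash
python3 s.py;python3 - <<'E'
from h import *
c=bot.camera_info("wrist");save("wrist","w7.png");save("scene","s7.png")
for X in [(.574,-.0685,.05),(.5995,-.288,.05),(.574,-.0685,.094),(.5995,-.288,.094)]: print(wproj(c,X))
a=cv2.imread('pics/w7.png')[140:290,100:500]
cv2.imwrite('pics/w7c.png',cv2.resize(a,None,fx=2,fy=2,interpolation=cv2.INTER_CUBIC))
a=cv2.imread('pics/s7.png')[90:270,230:470]
cv2.imwrite('pics/s7c.png',cv2.resize(a,None,fx=3.2,fy=3.2,interpolation=cv2.INTER_CUBIC))
E
```

```text
time_s 26.075
tool_pos [ 0.5241 -0.1784  0.2087]
tcp_rot [ 3.1416e+00 -1.0000e-04 -3.0339e+00]
wrist_force [-0.4198 -0.1774  0.0553]
ft_torque [-0.0112  0.0046 -0.0397]
gripper_width 0.0427
qpos [-0.3281  0.3659  0.0746  1.2797 -0.     -0.4358]
[413.3878595  240.91566757]
[204.59964428 242.01557812]
[426.48866251 261.11687451]
[190.11918806 261.97689926]
```

View pics/w7c.png

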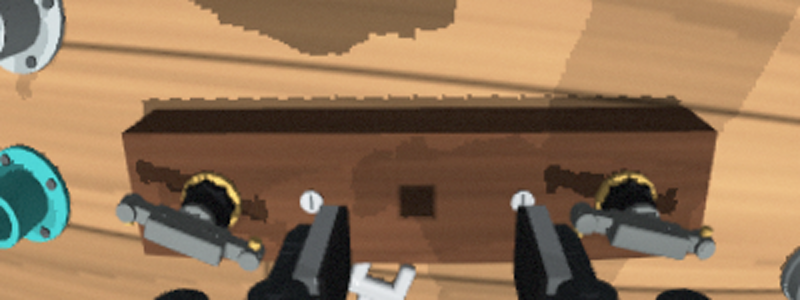

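View pics/s7c.png

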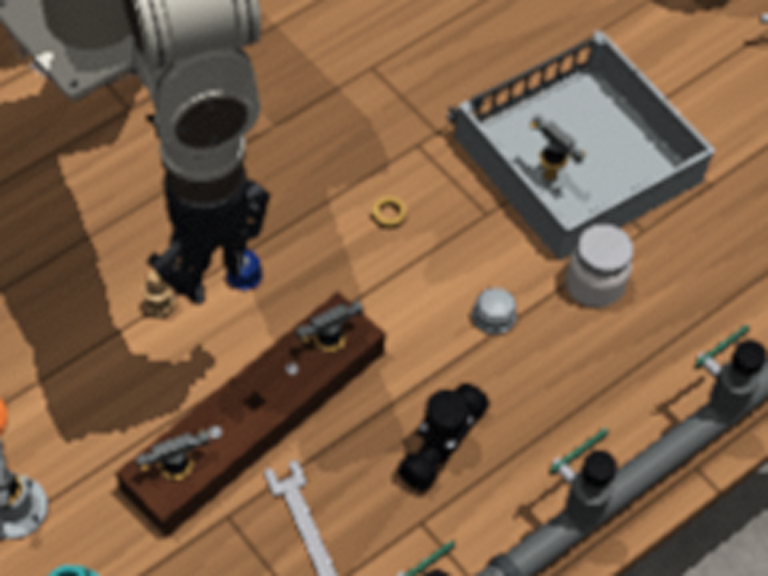

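Heads 1 and 3 stand in their sockets, with flanges at about (205,239) and (413,240), within 2–3 px (roughly 2 mm) of where they should be. Socket 2 is empty, the bad head stands in the bin and the arm is clear.

```bash
python3 - <<'E'
from workcell import bot
print(bot.hand_in())
E
```

```text
the job is handed in; nothing more can be done
None
```

I found one bad head, the one in socket 2, and put it in the reject bin. The job is handed in at about 26 s; no verdict is reported.

| Head | Turned | Resistance felt | Result |
|---|---|---|---|
| Socket 1 | 71° | 0 ± 0.05 N m | good, left in the block |
| Socket 2 | 63° | 0.14–0.20 N m the whole way | drags, lifted out |
| Socket 3 | 73° | 0 ± 0.05 N m | good, left in the block |

I stopped socket 2 at 63°, short of the full 70°, because the steady drag was already clear. No test reading showed sideways force above about 4.5 N. Closing the jaws pressed the heads down with 5–8 N.

**Last checks (pictures):**
- **Bad head:** it stands upright in the bin, and socket 2 is empty.
- **Good heads:** the flanges of heads 1 and 3 are within about 2 mm of their expected positions. They look fully home, but I judged that only from the pictures.
- **Everything else:** the spare and the other items look unmoved in the pictures. I did not measure them.
- **Arm:** it is clear of everything, with wrist force near zero.

**Disagreement:** the fixed cameras and the wrist camera differed by up to about 7 mm at first. I used the close wrist measurements, and the grips came out centred.

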